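# Put the round dowel offcut away in its own hole of the graded rack

## Task

Pick up the round dowel offcut that stands on the joiner's bench and stand it upright, resting on the bottom, in the hole of the graded wooden rack that matches its diameter: the smallest hole it goes into, not a larger one. Leave the square offcut and the jar where they stand.

Things in the scene. Friction and masses are not known exactly. Their poses are not given: they have to be found in the camera images.
- dowel: Round light-wood dowel offcut, 36 mm in diameter, 110 mm long, 0.05 to 0.11 kg, standing upright and loose on the bench. Origin: centre of its underside (a slightly chamfered foot); z runs up its axis. Round, so its yaw does not matter.
- rack: Plywood block fixed to the bench, 110 (x) by 282 (y) by 50 mm high, at any yaw. Origin: centre of its underside, z up. A row of four empty round blind holes along its y axis at x = 0, open at the top, 40 mm deep, flat bottoms at z = 10 mm. Centres and diameters: y = -111 mm, 30 mm wide; y = -61, 46 wide; y = +5, 62 wide; y = +87, 78 wide. Each takes a dowel some mm thinner than the hole.
- offcut: Bystander: square light-wood offcut, 36 x 36 x 110 mm, standing upright and loose on the bench. Origin: centre of its underside, z up.
- jar: Bystander: closed glass jar with a steel cap, 64 mm in diameter, 85 mm high, standing loose on the bench. Origin: centre of its underside, z up.
Not all that is in view belongs to the job. What is shaped like the dowel but orange or pink is not meant.

How it is judged:
By the outcome, as a careful person would: the job done as asked, in the order asked, and still so for the second after the job is handed in, with the robot touching nothing.
It also fails if it takes over 38 s, if anything falls off the work surface, if the arm or the gripper's body presses on something with over 40 N, if the wrist force passes 120 N, or if a joint passes its speed limit or range.

## Robot

A 6-joint arm with a two-finger parallel gripper is mounted at the origin on the work surface. World frame = base frame: x ahead of the robot, y to its left, z up, the work surface at z = 0. Lengths are in m, angles in rad, forces in N, time in s.
With the tool pointing down it reaches from about 0.375 to 0.975 m from the base axis. Payload 3.8 kg.
Tool frame: the origin (TCP) lies midway between the tips of the shut fingers; the grasp point (between the pads) lies 19 mm behind it; z points along the fingers, y is the line along which they close (so a half turn about z gives the same grasp; the last joint's range is limited). The gripper opens to 88 mm and grips with 3 to 60 N. Pads are 18 mm wide; open, the fingers measure 123 mm over their backs; the gripper's body (75 mm by 187 mm) begins 45 mm behind the grasp point.
Start: joints at [1.266, 0.264, 1.604, -0, 1.274, -0.037], TCP at [0.179, 0.651, 0.201] pointing down, gripper open.
Joint ranges: [-2.63, 2.63], [-0.94, 2.18], [0.31, 2.57], [-1.31, 4.45], [0, 2.66], [-2.55, 2.55]. Speed limits (rad/s): [2.57, 2.57, 3.14, 3.14, 3.14, 3.14].

## Interface

Orientations are given as a rotation vector (axis times angle).
In Python, from cell import manip, inverse_kinematics, cams, order gives the robot as it stands. Calls block until the motion is done:
- manip.move_pose(position, orientation): joint-space move of the TCP to a pose.
- manip.move_linear(position, rate=0.15, rot=None): straight line of the TCP; rot=None keeps the orientation; rate is the mean speed in m/s.
- manip.set_joints(angles): joint-space move.
- manip.set_gripper(opening, force=None): finger opening in m; force is the grip in N (None keeps the last); returns when the fingers have stopped.
- manip.dwell(seconds).
- inverse_kinematics(position, orientation): joint angles nearest the present ones, or None.
- manip.state(): the state.
- cams.capture(name): name is "scene" or "top"; returns a dict with "image" (420x560x3 uint8, blue, green, red), "z_map" (420x560 float32, m along the optical axis (not along the pixel's ray), 0 where there is no reading), "intrinsics" (3x3 intrinsics, pixels), "position" and "orientation" of the camera in the world. Camera axes: x right, y down, z forward; pixel columns grow to the right and rows downward; lengths in m; the calibration is good to about 2 mm. A picture is of the moment at which its call begins.
A pose or a line that the arm cannot do raises manip.IKError and nothing moves.
- order.close_job(): hands the job in; it is judged then, once.
The state is a dict: "clock": time; "joint_pos": joint angles; "joint_velocities": joint speeds; "tau": joint torques, N m; "tool_pos": TCP position; "tcp_rot": TCP orientation; "contact_force": force on the tool from outside, world axes, zero at the start; "moment": the same for the moment, N m; "gripper_width": finger opening in m; "grasp_force": force on a finger pad.
Only numpy, scipy, OpenCV 4.12 (cv2) and the standard library are available. Lean on these libraries where they do the work, as an engineer would, in place of code of your own. Each camera call takes 0.05 s, during which the arm holds its last target. There are 200 camera calls.

## Working session

There is one attempt and no reset: what is moved stays moved. The work goes in short steps, each a Python script; the robot and the scene stay as the last script left them, time stands still between calls to the robot, and variables do not carry over. Pictures are saved under pics/ and viewed, at most 10 in all, crops included, and the job is handed in when it is done.

```bash
mkdir -p pics; cat > h.py <<'E'
import numpy as np, cv2
from scipy.spatial.transform import Rotation as R
from cell import manip, inverse_kinematics, cams, order
def cam(n):
    c=cams.capture(n); o=np.array(c["orientation"],float)
    c["R"]=o if o.shape==(3,3) else R.from_rotvec(o).as_matrix() if o.size==3 else R.from_quat(o).as_matrix()
    return c
def ray(c,u,v,z):
    d=c["R"]@np.linalg.inv(c["intrinsics"])@[u,v,1]; p=np.array(c["position"])
    return p+d*(z-p[2])/d[2]
def cloud(c):
    v,u=np.mgrid[:420,:560]; Z=c["z_map"]
    d=np.stack([u,v,np.ones_like(u)],-1)@np.linalg.inv(c["intrinsics"]).T*Z[...,None]
    return d@c["R"].T+c["position"]
E
python3 - <<'E'
from h import *
for n in("scene","top"):
    c=cam(n); cv2.imwrite(f"pics/{n}0.png",c["image"]); print(n,c["position"],c["orientation"],c["intrinsics"])
    np.savez(f"{n}0.npz",**c)
s=manip.state();print(s["clock"],s["tool_pos"],s["tcp_rot"])
E
```

```text
scene [ 0.70926511 -0.29535061  0.66822584] [-2.48383737 -0.68696805  0.19815351] [[399.42865098   0.         278.50917081]
 [  0.         399.42865098 212.35517442]
 [  0.           0.           1.        ]]
top [0.37746343 0.08910866 0.90608458] [-2.19823515  2.16006002 -0.16413611] [[467.5005475    0.         281.02999151]
 [  0.         467.5005475  212.22655087]
 [  0.           0.           1.        ]]
0.1 [0.1784029 0.6502796 0.200135 ] [-4.19325308e-01 -3.11315591e+00  3.06663299e-03]
```

View pics/scene0.png

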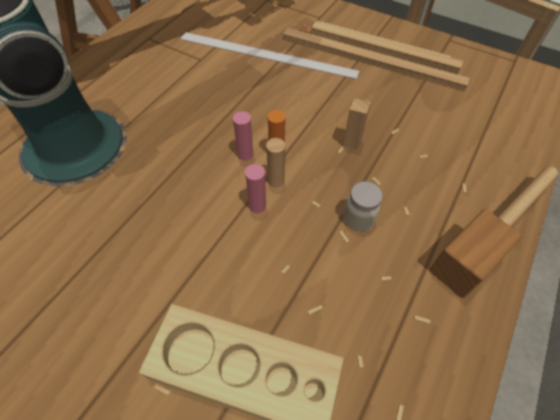

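View pics/top0.png

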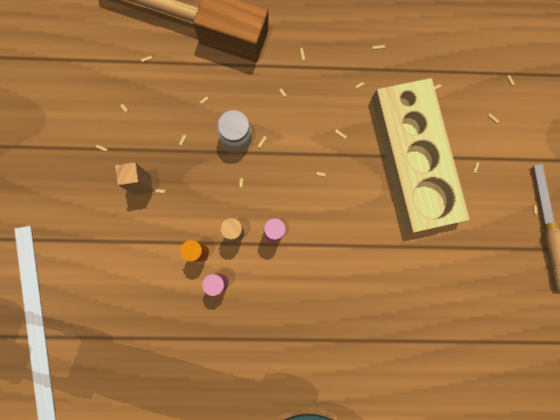

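Candidates in the top view: light-wood round (232,229), orange (191,251), pink (275,229) and (213,285), light-wood square (127,174). The dowel is the round light-wood one at (232,229). The rack is at right, with its 46 mm hole second smallest at about (414,124). I'll confirm with a crop and measure.

```bash
python3 - <<'E'
from h import *
L=lambda n:dict(np.load(n+"0.npz"),R=R.from_rotvec(np.load(n+"0.npz")["orientation"]).as_matrix())
t=L("top"); s=L("scene")
crop=cv2.resize(t["image"][150:310,100:310],None,fx=3,fy=3,interpolation=cv2.INTER_CUBIC)
cv2.imwrite("pics/crop.png",crop)
for nm,c in(("top",t),("scene",s)):
    P=cloud(c); z=P[...,2]
    m=((z>.1)&(z<.12)).astype(np.uint8) 
    n,l,st,ce=cv2.connectedComponentsWithStats(m)
    for i in range(1,n):
        if st[i,4]>60: print(nm,"tall",st[i,4],ce[i].round(1),np.median(P[l==i],0).round(4), "top",np.percentile(z[l==i],90).round(4))
    m=((z>.075)&(z<.1)).astype(np.uint8)
    n,l,st,ce=cv2.connectedComponentsWithStats(m)
    for i in range(1,n):
        if st[i,4]>60: print(nm,"mid",st[i,4],ce[i].round(1),np.median(P[l==i],0).round(4))
    m=((z>.042)&(z<.056)).astype(np.uint8)
    n,l,st,ce=cv2.connectedComponentsWithStats(m)
    for i in range(1,n):
        if st[i,4]>3000:
            mm=(l==i).astype(np.uint8)
            cs,h=cv2.findContours(mm,cv2.RETR_CCOMP,cv2.CHAIN_APPROX_NONE)
            print(nm,"rack z",np.median(z[l==i]))
            for k,q in enumerate(cs):
                if len(q)<20: continue
                W=np.array([ray(c,*p[0],np.median(z[l==i]))[:2] for p in q],np.float32)*1000
                if h[0][k][3]<0: print(" outer",cv2.minAreaRect(W))
                else: print(" hole",cv2.minEnclosingCircle(W), q.mean(0).round(1))
E
```

```text
top tall 477 [127.4 174. ] [0.5299 0.325  0.1092] top 0.111
top tall 349 [231.4 228.8] [0.439  0.1454 0.1094] top 0.1111
top tall 344 [274.8 228.9] [0.4403 0.071  0.1093] top 0.111
top tall 364 [191.3 250.6] [0.4008 0.2117 0.1096] top 0.1114
top tall 367 [213.3 284.8] [0.3443 0.1731 0.1094] top 0.111
top mid 2414 [232.5  18.9] [0.8315 0.1535 0.0837]
top mid 766 [233.4 125.6] [0.6275 0.1486 0.0841]
top mid 118 [136.  180.2] [0.5172 0.3111 0.0875]
top rack z 0.04877041168597751
 outer ((593.2980346679688, -206.64456176757812), (281.9598083496094, 112.95565795898438), 13.463436126708984)
 hole ((508.4502258300781, -227.28958129882812), 40.190162658691406) [[433.5 198.3]]
 hole ((587.8876953125, -207.58010864257812), 32.336647033691406) [[422.7 156.3]]
 hole ((651.40234375, -192.34848022460938), 23.919841766357422) [[414.  123.6]]
 hole ((699.9530639648438, -181.14442443847656), 16.01943016052246) [[407.8  98.8]]
scene tall 588 [ 58.1 121.9] [ 0.0557 -0.028   0.1102] top 0.1178
scene tall 264 [359.6 106.7] [0.5338 0.3222 0.1079] top 0.1094
scene tall 225 [276.1 117.4] [0.4047 0.2095 0.10
[... 390 characters left out ...]
.4125 0.1979 0.0874]
scene mid 154 [275.4 158.1] [0.4506 0.1311 0.0874]
scene mid 152 [255.2 184.9] [0.4528 0.0574 0.0876]
scene mid 678 [365.9 195.2] [0.632  0.1455 0.0832]
scene mid 2999 [482.3 244.5] [0.8399 0.1522 0.0833]
scene rack z 0.0484325214377469
 outer ((596.39697265625, -207.68849182128906), (281.990478515625, 110.78157043457031), 13.592918395996094)
 hole ((704.6381225585938, -181.83123779296875), 16.450910568237305) [[314.3 389.8]]
 hole ((656.073486328125, -193.88844299316406), 23.908111572265625) [[281. 379.]]
 hole ((592.417724609375, -209.1159210205078), 31.821096420288086) [[238.8 365. ]]
 hole ((512.7179565429688, -227.90354919433594), 39.892696380615234) [[188.  348.5]]
```

View pics/crop.png

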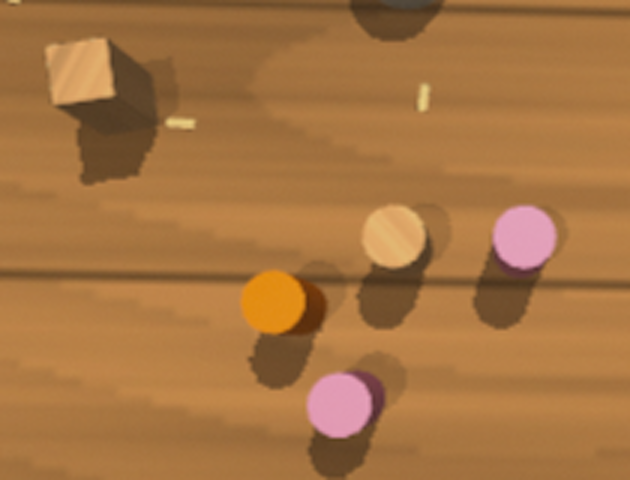

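The crop confirms it: the round light-wood top at crop (395,237) is the dowel; orange, pink and the square piece are excluded. Dowel is at ≈(0.441,0.144), and the 46 mm hole at ≈(0.654,-0.193). I'll grasp with the fingers closing along about 25°, clear of the neighbours.

```bash
cat >> h.py <<'E'
def rot(a):
    y=np.array([np.cos(a),np.sin(a),0]); z=np.array([0,0,-1.])
    return R.from_matrix(np.stack([np.cross(y,z),y,z],1)).as_rotvec()
E
python3 - <<'E'
from h import *
D=[.4412,.1441]; H=[.6537,-.1931]
qs=[]
for a in np.radians([25,205]):
    q=inverse_kinematics([*D,.24],rot(a)); q2=inverse_kinematics([*H,.24],rot(a)); print(q,q2)
    if q is not None and q2 is not None: qs.append((max(abs(q[5]),abs(q2[5])),a))
a=min(qs)[1]; print(a)
manip.set_gripper(.066)
manip.move_pose([*D,.24],rot(a))
manip.move_linear([*D,.063],rate=.12)
manip.set_gripper(.0,force=20); s=manip.state(); print(s["gripper_width"],s["grasp_force"],s["contact_force"],s["clock"])
manip.move_linear([*D,.24],rate=.12)
s=manip.state(); print(s["gripper_width"],s["grasp_force"],s["contact_force"],s["clock"])
manip.move_pose([*H,.20],rot(a))
s=manip.state(); print(s["gripper_width"],s["tool_pos"],s["clock"])
for n in("scene","top"):
    c=cam(n); cv2.imwrite(f"pics/{n}1.png",c["image"]); np.savez(n+"1.npz",**c)
E
```

```text
[ 2.62012886e-01 -1.67619056e-01  1.98388290e+00 -4.44089210e-16
  1.32532881e+00 -1.74319427e-01] [-3.23765626e-01  2.56602197e-01  1.54223085e+00 -4.44089210e-16
  1.34275960e+00 -7.60097939e-01]
None [-0.32376563  0.2566022   1.54223085  0.          1.3427596   2.38149471]
0.4363323129985824
0.03500128811126705 20.00083029270172 [-0.37698048  0.05677768  0.56310905] 4.8583
0.035393387402540145 19.99858796596527 [ 0.37109464 -0.23845767 -0.34554408] 6.4833
0.03511326807153898 [ 0.65371308 -0.19177431  0.2004223 ] 7.9667
```

View pics/scene1.png

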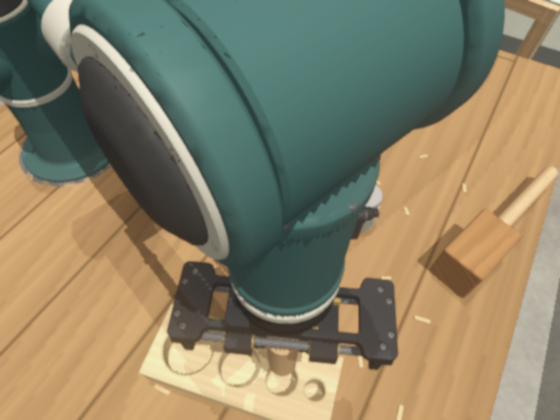

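The dowel is held at about (283,358), just above the 46 mm hole at (281,379). I'll lower it to just above the rim and check alignment.

```bash
python3 - <<'E'
from h import *
H=[.6537,-.1931]
manip.move_linear([*H,.121],rate=.1); manip.dwell(.2)
s=manip.state(); print(s["tool_pos"],s["contact_force"],s["clock"])
c=cam("scene"); cv2.imwrite("pics/c2.png",cv2.resize(c["image"][310:420,200:360],None,fx=5,fy=5,interpolation=cv2.INTER_CUBIC))
E
```

```text
[ 0.65437989 -0.19335715  0.12216883] [ 0.68251436 -0.25135228 -1.12219803] 9.2083
```

View pics/c2.png

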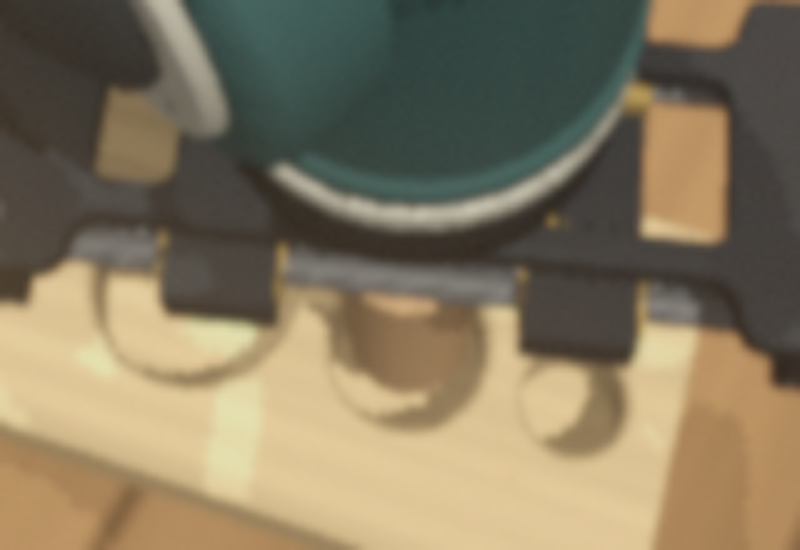

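The dowel foot is at crop (410,388), centred over the second-smallest hole (rim x 335–485, lower rim y≈425). I'll lower it in steps with a force check.

```bash
python3 - <<'E'
from h import *
H=[.6537,-.1931]
for z in(.110,.102,.090,.080,.076,.074,.073,.072):
    manip.move_linear([*H,z],rate=.06); s=manip.state(); f=s["contact_force"]
    print(z,s["tool_pos"].round(4) if hasattr(s["tool_pos"],"round") else s["tool_pos"],np.round(f,1),s["clock"])
    if f[2]>6 or np.hypot(f[0],f[1])>8: break
E
```

```text
0.11 [ 0.6529 -0.1928  0.1088] [-0.9  0.3 -0.3] 9.5917
0.102 [ 0.6531 -0.1929  0.1011] [-0.1  0.3 -0.1] 9.875
0.09 [ 0.653  -0.1929  0.089 ] [-0.4  0.2 -1.3] 10.225
0.08 [ 0.6531 -0.1929  0.0791] [-0.4 -0.2 -1.9] 10.5417
0.076 [ 0.6535 -0.193   0.0757] [ 0.6 -0.1 -0.9] 10.7917
0.074 [ 0.6536 -0.193   0.0739] [ 0.4 -0.3 -0. ] 11.0417
0.073 [ 0.6539 -0.1932  0.0732] [-0.2  0.3 -0.7] 11.2917
0.072 [ 0.6544 -0.1934  0.0732] [-0.5  0.4  4.9] 11.5417
```

It is in the hole, and the force at z≈0.073 shows contact with the bottom. I'll release, withdraw and check.

```bash
python3 - <<'E'
from h import *
manip.set_gripper(.064); manip.dwell(.2)
manip.move_linear([.6537,-.1931,.26],rate=.12)
manip.move_pose([.179,.651,.26],rot(np.radians(75)))
print(manip.state()["clock"])
ims=[]
for n in("scene","top"):
    c=cam(n); P=cloud(c); z=P[...,2]; ims.append(c["image"])
    m=((z>.1)&(z<.135)).astype(np.uint8)
    k,l,st,ce=cv2.connectedComponentsWithStats(m)
    for i in range(1,k):
        if st[i,4]>60: print(n,ce[i].round(1),np.median(P[l==i],0).round(4))
cv2.imwrite("pics/f.png",cv2.resize(np.vstack(ims),(560,600)) if 0 else cv2.resize(np.hstack(ims),(800,300)))
E
```

```text
17.425
scene [ 56.1 119. ] [ 0.056  -0.0281  0.1178]
scene [359.5 106.8] [0.5339 0.3218 0.1079]
scene [276.1 117.6] [0.405  0.2089 0.108 ]
scene [241.5 119.1] [0.3487 0.1701 0.1081]
scene [254.5 173. ] [0.4443 0.0691 0.1081]
scene [281.3 367.4] [ 0.6553 -0.193   0.1183]
top [424.9 113. ] [ 0.6492 -0.1898  0.1184]
top [127.2 174. ] [0.5299 0.3255 0.1092]
top [274.8 228.9] [0.4404 0.071  0.1092]
top [191.3 250.5] [0.4013 0.2118 0.1095]
top [213.3 284.7] [0.3443 0.173  0.1094]
```

View pics/f.png

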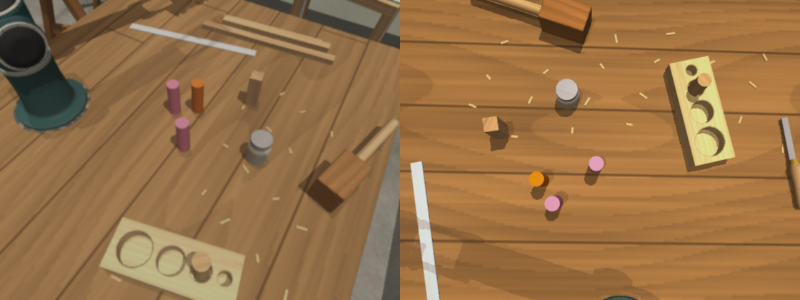

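The dowel stands in the 46 mm hole, at (201,264) in the left view and (704,80) in the right. Its top is at about 0.119 m, so it is seated on the bottom, and the bystanders have not moved.

```bash
python3 -c "
from h import *
print(order.close_job())"
```

```text
the job is handed in; nothing more can be done
None
```

The dowel is standing upright on the bottom of the rack's 46 mm hole, the square offcut and jar are where they were, and the job is handed in at about 17.5 s on the robot's clock.

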